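Take the pump flange from behind the fittings and put the fittings back

TASK

Three pipe fittings stand crowded round the pump's loose end flange. First set all three fittings upright on the plywood board, then take the flange and set it down flat and centred on the round open mouth of the yellow pump housing, hub up, while the fittings wait on the board. Finally stand each fitting back on the very spot it came from (within about a centimetre), and do not disturb the torch, the bolt or the wooden block.

Things in the scene. Friction and masses are not known exactly. Their poses are not given: they have to be found in the camera images.
- adapter_a: Middle-sized grey steel pipe fitting, collar 30 mm across flats and 35 mm over corners, round ends 24 mm in diameter. Stands upright on one round end, 44 mm tall. From below: round end to 14 mm, six-sided collar from 14 to 26 mm, round end from 26 to 44 mm. Origin: centre of the underside; z up along its axis; two opposite flats of the collar face its +x and -x (so also every 60 degrees), its corners lie along y. It weighs about 0.11 kg.
- adapter_b: Smallest fitting, of brass, collar 27 mm across flats and 31 mm over corners, round ends 21 mm in diameter. Stands upright on one round end, 44 mm tall. From below: round end to 14 mm, six-sided collar from 14 to 26 mm, round end from 26 to 44 mm. Origin: centre of the underside; z up along its axis; two opposite flats of the collar face its +x and -x (so also every 60 degrees), its corners lie along y. It weighs about 0.09 kg.
- adapter_c: Largest fitting, of dark steel with a grey collar, 36 mm across flats and 42 mm over corners, round ends 30 mm in diameter. Stands upright on one round end, 44 mm tall. From below: round end to 14 mm, six-sided collar from 14 to 26 mm, round end from 26 to 44 mm. Origin: centre of the underside; z up along its axis; two opposite flats of the collar face its +x and -x (so also every 60 degrees), its corners lie along y. It weighs about 0.18 kg.
- pump_flange: Yellow, worn round end flange of the pump, lying flat on the bench, hub up: disc 66 mm in diameter and 25 mm high, on it a hub about 37 mm in diameter up to 36 mm. It weighs about 0.42 kg and can be gripped across the rim in any direction once the fittings, which stand about 57 mm from its centre on three sides (a third of a turn apart), are out of the way. Origin: centre of the underside, z up.
- pump_mouth (a point): Centre of the open round mouth on top of the yellow pump housing (a heavy casting with four lugs at the corners of its top, 141 x 106 x 86 mm high, fixed to the bench), 86 mm above the bench, in the plane of the flat top face on which the flange comes to lie. x points along the housing's 141 mm length, away from the low boxy part with the two ports, z up. The top face round the mouth is roughly 88 mm (x) by 104 mm (y).
- board: Plywood board lying fixed on the bench, 100 mm (its x) by 160 mm (its y), 6 mm thick. Origin: centre of the underside, on the bench; top 6 mm above it. A fixed black hose, 27 mm high, crosses the bench between its front and rear parts; the board lies on one side of it and the pump housing on the other.
- torch: Bystander: black hand torch lying near the robot, 107 mm long (its y), 34 mm thick, beside the handle of the big vice (there up to 140 mm high, rising to over 200 mm further left). Origin: centre of the underside.
- bolt: Bystander: steel bolt lying down, 72 mm long (its y), head 22 mm. Origin: centre of the underside.
- wood_block: Bystander: softwood block, 45 x 90 (its y) x 32 mm. Origin: centre of the underside.

How it is judged:
On the way, in this order (a step that is already met when the one before it is completed fails the run):
1. all three fittings stand upright on the plywood board, released, and the flange has not been moved yet (x of adapter_a in the frame of board between -0.05 and 0.05 m and y of adapter_a in the frame of board between -0.08 and 0.08 m and z of each of adapter_a, adapter_b, adapter_c in the frame of board below 0.012 m and angle between each of adapter_a, adapter_b, adapter_c's own z axis and vertical below 0.15 rad and contact force between each of adapter_a, adapter_b, adapter_c and the fingers below 0.3 N and x of adapter_b in the frame of board between -0.05 and 0.05 m and y of adapter_b in the frame of board between -0.08 and 0.08 m and x of adapter_c in the frame of board between -0.05 and 0.05 m and y of adapter_c in the frame of board between -0.08 and 0.08 m and distance of pump_flange from where it was at the start of the episode below 0.03 m), for 0.2 s.
2. the flange lies flat and centred on the mouth of the pump housing, released, with the three fittings still on the board (horizontal distance between pump_flange and pump_mouth below 0.012 m and z of pump_flange in the frame of pump_mouth between -0.004 and 0.005 m and angle between pump_flange's own z axis and vertical below 0.08 rad and contact force between each of pump_flange, adapter_a, adapter_b, adapter_c and the fingers below 0.3 N and x of adapter_a in the frame of board between -0.05 and 0.05 m and y of adapter_a in the frame of board between -0.08 and 0.08 m and z of each of adapter_a, adapter_b, adapter_c in the frame of board below 0.012 m and angle between each of adapter_a, adapter_b, adapter_c's own z axis and vertical below 0.15 rad and x of adapter_b in the frame of board between -0.05 and 0.05 m and y of adapter_b in the frame of board between -0.08 and 0.08 m and x of adapter_c in the frame of board between -0.05 and 0.05 m and y of adapter_c in the frame of board between -0.08 and 0.08 m), for 0.2 s.
At the end, for the whole second after the job is handed in: The flange lies flat (5 degrees), hub up, with its centre within 12 mm of the centre of the pump housing's mouth and its underside on the top face; each of the three fittings stands upright within 15 mm of the spot where it stood at the start; all is released and at rest (horizontal distance between pump_flange and pump_mouth below 0.012 m and z of pump_flange in the frame of pump_mouth between -0.004 and 0.005 m and angle between pump_flange's own z axis and vertical below 0.08 rad and contact force between pump_flange and the fingers below 0.3 N and linear speed of each of pump_flange, adapter_a, adapter_b, adapter_c below 0.02 m/s and angular speed of each of pump_flange, adapter_a, adapter_b, adapter_c below 0.3 rad/s and distance of each of adapter_a, adapter_b, adapter_c from where it was at the start of the episode below 0.015 m and angle between each of adapter_a, adapter_b, adapter_c's own z axis and vertical below 0.1 rad); the robot touches nothing.
It fails at once if the torch, the bolt or the wooden block is moved by more than 20 mm (distance of any of torch, bolt, wood_block from where it was at the start of the episode above 0.02 m).
It also fails if it takes over 136 s, if anything falls off the work surface, if the arm or the gripper's body presses on something with over 40 N, if the wrist force passes 120 N, or if a joint passes its speed limit or range.

ROBOT

A 6-joint arm with a two-finger parallel gripper is mounted at the origin on a cart in front of the work surface, level with it; the furniture and walls round the work are solid. World frame = base frame: x ahead of the robot, y to its left, z up, the work surface at z = 0. Lengths are in m, angles in rad, forces in N, time in s.
With the tool pointing down it reaches from about 0.35 to 0.875 m from the base axis. Payload 4.2 kg.
Tool frame: the origin (TCP) lies midway between the tips of the shut fingers; the grasp point (between the pads) lies 19 mm behind it; z points along the fingers, y is the line along which they close (so a half turn about z gives the same grasp; the last joint's range is limited). The gripper opens to 87 mm and grips with 3 to 60 N. Pads are 19 mm wide; open, the fingers measure 117 mm over their backs; the gripper's body (75 mm by 190 mm) begins 51 mm behind the grasp point.
Start: joints at [-1.035, 0.385, 0.008, 0, -1.194, -0.259], TCP at [0.171, -0.601, 0.223] pointing down, gripper open.
Joint ranges: [-3.14, 3.14], [-1.21, 2.06], [-1.07, 1.41], [-3.16, 2.05], [-2.99, -0.16], [-3.1, 3.1]. Speed limits (rad/s): [2.79, 2.79, 3.14, 3.14, 3.14, 3.14].

INTERFACE

Orientations are given as a unit quaternion [x, y, z, w].
In Python, from plant import ctrl gives the robot as it stands. The module is installed in compiled form; this text tells all that it offers.
- The arm moves only by the tool arm_command, never from a script. Its argument "deltas" is a list of rows, each a list of 7 numbers: the shift along the tool's x, y, z scaled (see below), then the turn, a rotation vector about the tool's x, y, z scaled (see below), then the opening, from 0 (shut) to 1 (fully open). In form: [[x, y, z, wx, wy, wz, fingers], ...]. A call has 1 to 20 rows; each row is the pose to reach, as a shift and turn from the pose commanded when the call began, along the tool's axes at that moment, turning the shorter way round; what a row does not reach only later rows make up. The controller multiplies each number of a shift by 400 mm and each number of a turn by pi rad. A row lasts 1/10 s, in which the tool goes at most 50 mm and 8.59 degrees, less where a joint would pass 70% of its speed; a pose out of reach is approached as far as the arm can. A call with a number of a shift or a turn outside -1 to 1 is refused whole. A call with a gripper value outside its range is refused whole. The fingers move at their own pace and stop on an object; "squeeze" is the grip in N (left out, the last holds). Time passes only in rows, so rows that repeat a pose let the fingers close. It gives the time, the measured TCP pose, the force, the opening and the grip force at its end, in the units of the state.
- ctrl.state(): the state, without advancing time (a new reading comes with each control period).
- ctrl.read_camera(name): name is "scene" or "top" or "wrist"; returns the picture (480x640x3 uint8, red, green, blue); there is no depth.
- ctrl.camera_info(name): a dict with "K" (3x3 intrinsics, pixels), "k1" (the pictures are not rectified: a ray, as slopes to the right and down, at radius r is drawn at 1 + k1 r^2 times it, then the intrinsics apply), "rvec" (rotation vector, rad) and "tvec" (3), from world to camera coordinates, as OpenCV has them. Camera axes: x right, y down, z forward; pixel columns grow to the right and rows downward; lengths in m; the calibration is good to about 2 mm. A picture is of the moment at which its call begins: read the wrist's pose just before it. camera_info takes no time and is no camera call; for the wrist camera it gives the pose at the moment of the call.
- ctrl.close_job(): hands the job in; it is judged then, once.
The state is a dict: "clock": time; "joint_pos": joint angles; "qd": joint speeds; "joint_torque": joint torques, N m; "tcp_pos": TCP position; "eef_rot": TCP orientation; "force": force on the tool from outside, world axes, zero at the start; "moment": the same for the moment, N m; "grip_width": finger opening in m; "grip_force": force on a finger pad.
Only numpy, scipy, OpenCV 4.12 (cv2) and the standard library are available. Lean on these libraries where they do the work, as an engineer would, in place of code of your own. Each camera call takes 0.05 s, during which the arm holds its last target. There are 200 camera calls.

## Working session

There is one attempt and no reset: what is moved stays moved. The work goes in short steps, Python scripts to look and compute and a tool call to move; the robot and the scene stay as the last step left them, time stands still between calls to the robot, and variables do not carry over. Pictures are saved under pics/ and viewed, at most 14 in all, crops included, and the job is handed in when it is done.

Besides the shell and the picture viewer there is one more tool, called after "Emit:" as name(argument=value, ...), one argument or row to a line, values as JSON. arm_command: Moves the arm, as the interface text tells. Its arguments: {"type":"object","properties":{"deltas":{"type":"array"},"squeeze":{"type":"number"}},"required":["deltas"]}

```bash
mkdir -p pics
cat > h.py <<'E'
import numpy as np, cv2
from plant import ctrl
from scipy.spatial.transform import Rotation as R
def snap(n,f):
    ci=ctrl.camera_info(n); im=ctrl.read_camera(n); cv2.imwrite('pics/'+f,im[:,:,::-1]); return ci,im
def world(ci,px,z):
    K=np.array(ci['K']);p=(np.array(px,float)-K[:2,2])/[K[0,0],K[1,1]]
    q=p.copy()
    for _ in range(20): q=p/(1+ci['k1']*(q@q))
    Rm=R.from_rotvec(np.ravel(ci['rvec'])).as_matrix();t=np.ravel(ci['tvec'])
    o=-Rm.T@t; d=Rm.T@np.r_[q,1]
    return o+d*(z-o[2])/d[2]
def proj(ci,P):
    P=np.atleast_2d(P).astype(float)
    K=np.array(ci['K']);Rm=R.from_rotvec(np.ravel(ci['rvec'])).as_matrix()
    c=P@Rm.T+np.ravel(ci['tvec']);q=c[:,:2]/c[:,2:]
    q=q*(1+ci['k1']*(q**2).sum(1,keepdims=True)); return q*[K[0,0],K[1,1]]+K[:2,2]
def delta(pos,yaw=None):
    "shift in tool units from current tcp to pos; yaw= desired closing-line dir (rad world)"
    s=ctrl.state();r=R.from_quat(s['eef_rot']);d=r.inv().apply(np.array(pos)-s['tcp_pos'])/0.4
    return d.round(4)
E
python3 - <<'E'
from h import *
for n in ['scene','top']:
    ci,_=snap(n,n+'0.png'); print(n,ci)
s=ctrl.state();print(s); print(R.from_quat(s['eef_rot']).as_matrix().round(3))
E
```

```text
scene {'K': array([[625.08361599,   0.        , 316.41533351],
       [  0.        , 625.08361599, 235.47679949],
       [  0.        ,   0.        ,   1.        ]]), 'k1': -0.11806138929653259, 'rvec': array([ 0.82352852, -2.33805847,  1.29259341]), 'tvec': array([0.40411986, 0.2948057 , 0.73848789])}
top {'K': array([[581.4636445 ,   0.        , 316.28319831],
       [  0.        , 581.4636445 , 248.09861104],
       [  0.        ,   0.        ,   1.        ]]), 'k1': -0.10578870461238445, 'rvec': array([ 1.99021529, -2.23422289,  0.23691939]), 'tvec': array([-0.02809189,  0.60886855,  0.9738224 ])}
{'clock': 0.1, 'joint_pos': array([-1.03540144e+00,  3.85493549e-01,  6.80131667e-03, -4.34299537e-04,
       -1.19399461e+00, -2.58595462e-01]), 'qd': array([ 0.00021203, -0.00369379,  0.00416742,  0.00115634, -0.00117221,
       -0.00109231]), 'joint_torque': array([-3.48504745e-04, -3.91688347e+01,  1.87934965e+01,  4.23191562e+00,
        1.34608187e-02, -6.47813613e-05]), 'tcp_pos': array([ 0.17067489, -0.600705  ,  0.2215759 ]), 'eef_rot': array([-1.37878918e-01,  9.90448620e-01,  9.49784780e-04, -1.79340919e-04]), 'force': array([-0.13268618,  0.42193811,  1.17972403]), 'moment': array([ 0.01490883, -0.03714082, -0.00616897]), 'grip_force': 0.0, 'grip_width': 0.08680470504772182}
[[-0.962 -0.273 -0.001]
 [-0.273  0.962  0.002]
 [ 0.     0.002 -1.   ]]
```

View pics/top0.png

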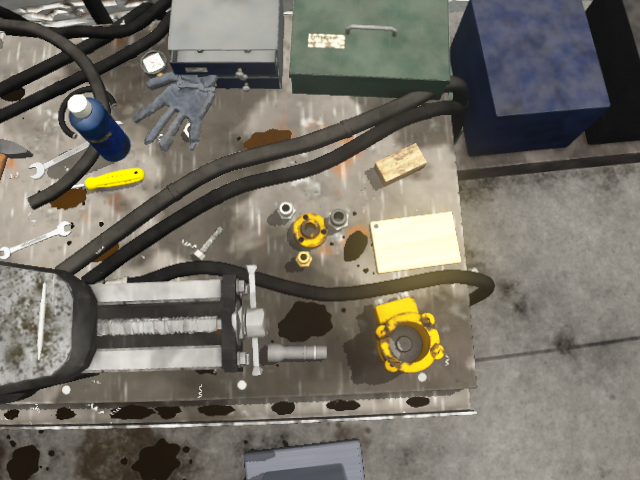

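View pics/scene0.png

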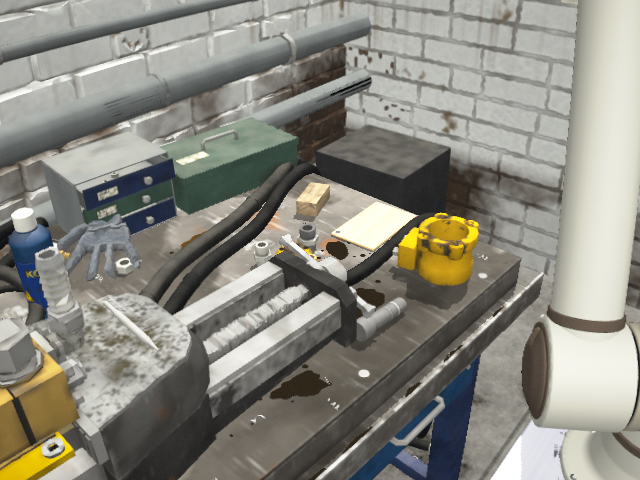

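Top: flange near (310,230), fittings at (286,210) grey, (339,217) dark, (303,258) brass; board around (415,242); pump mouth near (404,344).

Run:
```python
from h import *
ci=ctrl.camera_info('top'); im=cv2.imread('pics/top0.png')
c=cv2.resize(im[195:385,265:465],None,fx=3,fy=3,interpolation=cv2.INTER_CUBIC);cv2.imwrite('pics/c1.png',c)
for n,p,z in [('flange',(310,230),.036),('a',(286,209),.044),('c',(339,216),.044),('b',(303,257),.044),('pump',(404,344),.086),
 ('b1',(370,222),.006),('b2',(456,211),.006),('b3',(462,264),.006),('b4',(377,273),.006),('wood',(400,163),.03),('bolt',(207,243),.01),('torchL',(268,352),.017),('torchR',(327,353),.017),('viceh',(254,270),.14),('viceh2',(256,372),.14)]:
    w=world(ci,p,z);print(n,w.round(4),np.hypot(w[0],w[1]).round(3))
```

```text
flange [ 0.643  -0.0911  0.036 ] 0.649
a [ 0.6859 -0.0514  0.044 ] 0.688
c [ 0.6613 -0.1471  0.044 ] 0.677
b [ 0.5923 -0.0727  0.044 ] 0.597
pump [ 0.4145 -0.2262  0.086 ] 0.472
b1 [ 0.6529 -0.2072  0.006 ] 0.685
b2 [ 0.6557 -0.3755  0.006 ] 0.756
b3 [ 0.5518 -0.3696  0.006 ] 0.664
b4 [ 0.5535 -0.207   0.006 ] 0.591
wood [ 0.756  -0.2773  0.03  ] 0.805
bolt [0.6468 0.1049 0.01  ] 0.655
torchL [0.431  0.0096 0.017 ] 0.431
torchR [ 0.417  -0.0961  0.017 ] 0.428
viceh [0.5608 0.0097 0.14  ] 0.561
viceh2 [0.3964 0.0223 0.14  ] 0.397
```

View pics/c1.png

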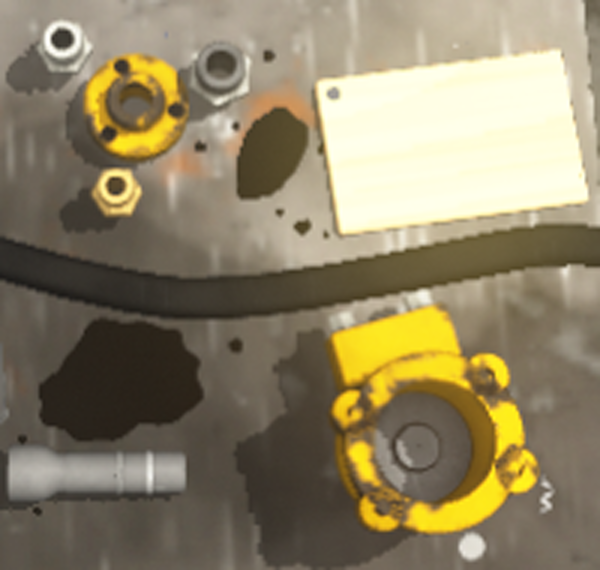

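Run:
```python
from h import *
print(delta([.61,-.11,.26]))
ci=ctrl.camera_info('wrist');Rm=R.from_rotvec(np.ravel(ci['rvec'])).as_matrix();s=ctrl.state()
o=-Rm.T@np.ravel(ci['tvec']);print(R.from_quat(s['eef_rot']).inv().apply(o-s['tcp_pos']).round(3),Rm[2].round(2),ci['K'][0,0])
```

```text
[-1.3916  0.8803 -0.0945]
[ 0.081 -0.    -0.162] [ 0.28  0.08 -0.96] 363.5403138258715
```

Emit:
arm_command(
  deltas=[
    [-0.8, 0.5, -0.09, 0, 0, 0, 1],
    [-0.8, 0.5, -0.09, 0, 0, 0, 1],
    [-0.8, 0.5, -0.09, 0, 0, 0, 1],
    [-0.8, 0.5, -0.09, 0, 0, 0, 1],
    [-0.8, 0.5, -0.09, 0, 0, 0, 1],
    [-0.8, 0.5, -0.09, 0, 0, 0, 1],
    [-0.8, 0.5, -0.09, 0, 0, 0, 1],
    [-0.8, 0.5, -0.09, 0, 0, 0, 1],
    [-0.8, 0.5, -0.09, 0, 0, 0, 1],
  ],
)

```text
clock: 1.0
tcp_pos: [0.4262, -0.3189, 0.2586]
eef_rot: [-0.14, 0.99, 0.0, 0.0]
force: [-0.5, -0.3, -0.2]
grip_width: 0.0867
grip_force: 0.0
```

Emit:
arm_command(
  deltas=[
    [-0.59, 0.38, 0, 0, 0, 0, 1],
    [-0.59, 0.38, 0, 0, 0, 0, 1],
    [-0.59, 0.38, 0, 0, 0, 0, 1],
    [-0.59, 0.38, 0, 0, 0, 0, 1],
    [-0.59, 0.38, 0, 0, 0, 0, 1],
    [-0.59, 0.38, 0, 0, 0, 0, 1],
    [-0.59, 0.38, 0, 0, 0, 0, 1],
    [-0.59, 0.38, 0, 0, 0, 0, 1],
    [-0.59, 0.38, 0, 0, 0, 0, 1],
    [-0.59, 0.38, 0, 0, 0, 0, 1],
  ],
)

```text
clock: 2.0
tcp_pos: [0.6087, -0.1119, 0.2588]
eef_rot: [-0.137, 0.991, -0.0, -0.0]
force: [-0.2, -0.3, 0.2]
grip_width: 0.0868
grip_force: 0.0
```

Run:
```python
from h import *
ci,im=snap('wrist','w1.png'); import pickle; pickle.dump(ci,open('w1.pkl','wb'))
print(ctrl.state()['tcp_pos'],ctrl.state()['clock'])
for P in [(.643,-.091,.036),(.686,-.051,.044),(.661,-.147,.044),(.592,-.073,.044)]: print(proj(ci,P))
```

```text
[ 0.60873299 -0.11184624  0.25889034] 2.05
[[328.3134031  239.37737066]]
[[351.85949216 285.59533166]]
[[274.57266165 243.42333734]]
[[358.42199112 201.53070027]]
```

View pics/w1.png

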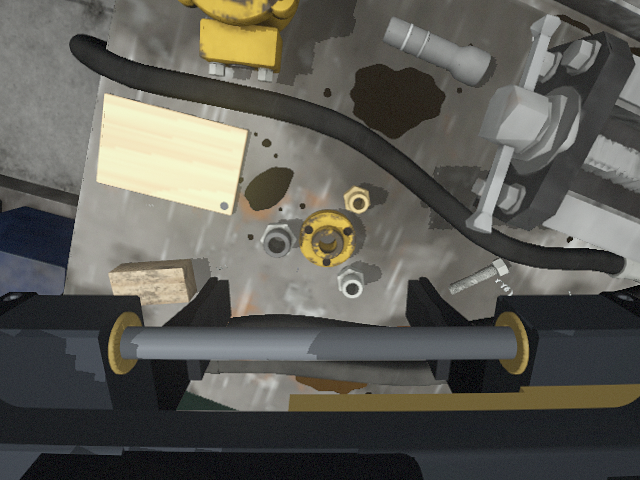

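View agrees with the estimates within ~3 px (flange 328,239; a 352,288; c 278,243; b 358,200). Zooming once for precise centres.

Run:
```python
from h import *
im=cv2.imread('pics/w1.png')
cv2.imwrite('pics/c2.png',cv2.resize(im[184:304,250:400],None,fx=5,fy=5,interpolation=cv2.INTER_CUBIC))
```

```text
(no output)
```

View pics/c2.png

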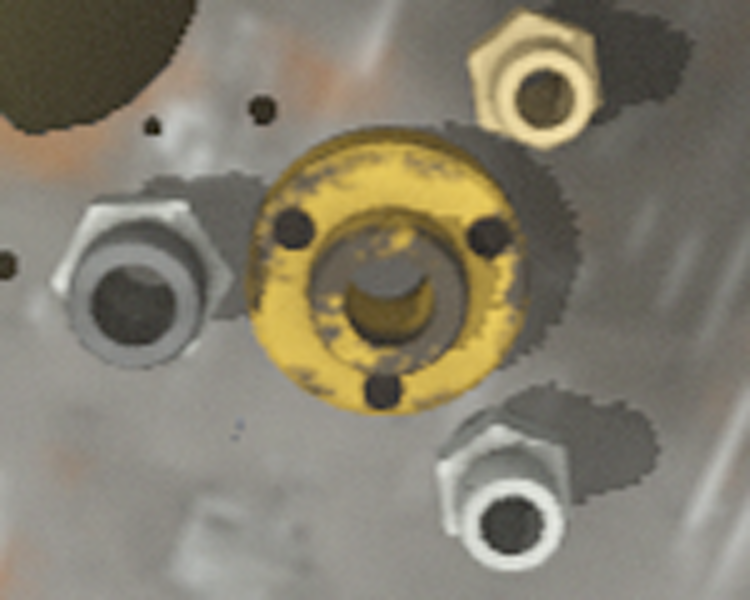

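Run:
```python
from h import *
import pickle; ci=pickle.load(open('w1.pkl','rb'))
W={}
for n,p,z in [('a',(512,524),.044),('c',(134,303),.044),('b',(545,96),.044),('f',(389,293),.036)]:
    W[n]=world(ci,np.array(p)/5+[249.6,183.6],z); print(n,W[n].round(4))
for n in 'abc': 
    d=W[n]-W['f'];print(n,np.hypot(*d[:2]).round(4),np.degrees(np.arctan2(d[1],d[0])).round(0))
print(delta([*W['a'][:2],.1]),delta([*W['a'][:2],.029]))
```

```text
a [ 0.6893 -0.0498  0.044 ]
c [ 0.6613 -0.1449  0.044 ]
b [ 0.5932 -0.0724  0.044 ]
f [ 0.6464 -0.0911  0.036 ]
a 0.0595 44.0
b 0.0564 161.0
c 0.0558 -75.0
[-0.2358  0.0946  0.3973] [-0.2358  0.0946  0.5748]
```

Emit:
arm_command(
  deltas=[
    [-0.233, 0.094, 0.2, 0, 0, 0, 1],
    [-0.233, 0.094, 0.4, 0, 0, 0, 1],
    [-0.233, 0.094, 0.4, 0, 0, 0, 1],
    [-0.233, 0.094, 0.4, 0, 0, 0, 1],
    [-0.233, 0.094, 0.4, 0, 0, 0, 1],
    [-0.233, 0.094, 0.5, 0, 0, 0, 1],
    [-0.233, 0.094, 0.54, 0, 0, 0, 1],
    [-0.233, 0.094, 0.575, 0, 0, 0, 1],
    [-0.233, 0.094, 0.575, 0, 0, 0, 1],
  ],
)

```text
clock: 2.95
tcp_pos: [0.6881, -0.0499, 0.0282]
eef_rot: [-0.137, 0.991, -0.0, -0.001]
force: [-0.2, 0.3, -0.6]
grip_width: 0.0871
grip_force: 0.0
```

Run:
```python
from h import *
print(delta([.6885,-.05,.029]))
```

```text
[-0.001  -0.0006 -0.0021]
```

Accurate; close on a with slow squeeze.

Emit:
arm_command(
  deltas=[
    [0, 0, 0, 0, 0, 0, 0],
    [0, 0, 0, 0, 0, 0, 0],
    [0, 0, 0, 0, 0, 0, 0],
    [0, 0, 0, 0, 0, 0, 0],
    [0, 0, 0, 0, 0, 0, 0],
    [0, 0, 0, 0, 0, 0, 0],
    [0, 0, 0, 0, 0, 0, 0],
    [0, 0, 0, 0, 0, 0, 0],
    [0, 0, 0, 0, 0, 0, 0],
    [0, 0, 0, 0, 0, 0, 0],
    [0, 0, 0, 0, 0, 0, 0],
    [0, 0, 0, 0, 0, 0, 0],
  ],
  squeeze=20,
)

```text
clock: 4.15
tcp_pos: [0.6888, -0.049, 0.0285]
eef_rot: [-0.138, 0.99, -0.0, -0.0]
force: [0.0, 0.4, 0.4]
grip_width: 0.0233
grip_force: 20.0
```

Run:
```python
from h import *
print(ctrl.state()['tcp_pos'],delta([.628,-.345,.035]))
ci,im=snap('wrist','w2.png')
cv2.imwrite('pics/c3.png',im[180:460,160:480,::-1])
```

```text
[ 0.68880187 -0.04900966  0.02850324] [ 0.3484 -0.6703 -0.0162]
```

View pics/c3.png

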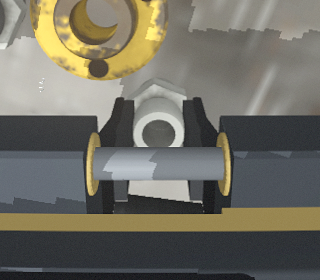

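Emit:
arm_command(
  deltas=[
    [0, 0, -0.1, 0, 0, 0, 0],
    [0, 0, -0.2, 0, 0, 0, 0],
    [0.1, -0.1, -0.2, 0, 0, 0, 0],
    [0.17, -0.2, -0.2, 0, 0, 0, 0],
    [0.24, -0.3, -0.2, 0, 0, 0, 0],
    [0.31, -0.4, -0.2, 0, 0, 0, 0],
    [0.348, -0.5, -0.2, 0, 0, 0, 0],
    [0.348, -0.6, -0.2, 0, 0, 0, 0],
    [0.348, -0.67, -0.2, 0, 0, 0, 0],
    [0.348, -0.67, -0.2, 0, 0, 0, 0],
    [0.348, -0.67, -0.1, 0, 0, 0, 0],
    [0.348, -0.67, -0.05, 0, 0, 0, 0],
    [0.348, -0.67, -0.03, 0, 0, 0, 0],
    [0.348, -0.67, -0.018, 0, 0, 0, 0],
    [0.348, -0.67, -0.016, 0, 0, 0, 0],
    [0.348, -0.67, -0.016, 0, 0, 0, 0],
  ],
)

```text
clock: 5.8
tcp_pos: [0.629, -0.3449, 0.0363]
eef_rot: [-0.138, 0.99, -0.001, 0.001]
force: [1.1, -1.1, -1.9]
grip_width: 0.0233
grip_force: 20.0
```

Run:
```python
from h import *
s=ctrl.state();print(s['tcp_pos'],s['force'],s['grip_width'])
```

```text
[ 0.62904251 -0.34486837  0.03629731] [ 1.13841411 -1.06383115 -1.88698366] 0.023309107635404745
```

Emit:
arm_command(
  deltas=[
    [0, 0, 0.004, 0, 0, 0, 0],
    [0, 0, 0.004, 0, 0, 0, 0],
    [0, 0, 0.004, 0, 0, 0, 0],
  ],
)

```text
clock: 6.1
tcp_pos: [0.6289, -0.345, 0.0345]
eef_rot: [-0.138, 0.99, -0.001, 0.001]
force: [0.3, -0.1, 1.6]
grip_width: 0.0231
grip_force: 20.0
```

Emit:
arm_command(
  deltas=[
    [0, 0, 0, 0, 0, 0, 0.5],
    [0, 0, 0, 0, 0, 0, 0.5],
    [0, 0, 0, 0, 0, 0, 0.5],
    [0, 0, 0, 0, 0, 0, 0.5],
    [0, 0, 0, 0, 0, 0, 0.5],
  ],
)

```text
clock: 6.6
tcp_pos: [0.6281, -0.3448, 0.0332]
eef_rot: [-0.138, 0.99, 0.0, -0.0]
force: [0.6, -0.1, -0.7]
grip_width: 0.0429
grip_force: 0.0
```

Emit:
arm_command(
  deltas=[
    [0, 0, -0.1, 0, 0, 0, 0.5],
    [0, 0, -0.2, 0, 0, 0, 0.5],
    [0, 0, -0.2, 0, 0, 0, 0.5],
    [0, 0, -0.2, 0, 0, 0, 0.5],
  ],
)

```text
clock: 7.0
tcp_pos: [0.6288, -0.345, 0.115]
eef_rot: [-0.138, 0.99, -0.001, 0.001]
force: [0.0, -0.2, 0.4]
grip_width: 0.0432
grip_force: 0.0
```

Run:
```python
from h import *
s=ctrl.state();print(s['tcp_pos'],s['eef_rot'],delta([.661,-.1455,.11]),s['joint_pos'])
```

```text
[ 0.62880303 -0.34495586  0.11503005] [-1.37883880e-01  9.90447132e-01 -5.16604198e-04  1.49881673e-03] [-0.2136  0.4577  0.0125] [-2.77182770e-01  6.16897135e-01  1.23311215e-01 -3.01105133e-04
 -1.07405080e+00 -1.01682099e+00]
```

Emit:
arm_command(
  deltas=[
    [-0.2136, 0.4577, 0, 0, 0, 0.338, 1],
    [-0.2136, 0.4577, 0, 0, 0, 0.338, 1],
    [-0.2136, 0.4577, 0, 0, 0, 0.338, 1],
    [-0.2136, 0.4577, 0, 0, 0, 0.338, 1],
    [-0.2136, 0.4577, 0, 0, 0, 0.338, 1],
    [-0.2136, 0.4577, 0, 0, 0, 0.338, 1],
    [-0.2136, 0.4577, 0, 0, 0, 0.338, 1],
    [-0.2136, 0.4577, 0, 0, 0, 0.338, 1],
    [-0.2136, 0.4577, 0, 0, 0, 0.338, 1],
    [-0.2136, 0.4577, 0, 0, 0, 0.338, 1],
  ],
)

```text
clock: 8.0
tcp_pos: [0.6599, -0.1456, 0.1127]
eef_rot: [0.382, 0.924, -0.0, -0.001]
force: [0.4, 0.2, -0.8]
grip_width: 0.0871
grip_force: 0.0
```

Run:
```python
from h import *
s=ctrl.state();print(s['tcp_pos'],R.from_quat(s['eef_rot']).as_matrix().round(3)[:,1],delta([.661,-.1455,.0285]))
```

```text
[ 0.65994773 -0.14557632  0.11268362] [ 0.706  0.709 -0.001] [-0.0019  0.0022  0.2105]
```

Emit:
arm_command(
  deltas=[
    [-0.002, 0.002, 0.1, 0, 0, 0, 1],
    [-0.002, 0.002, 0.17, 0, 0, 0, 1],
    [-0.002, 0.002, 0.2, 0, 0, 0, 1],
    [-0.002, 0.002, 0.21, 0, 0, 0, 1],
    [-0.002, 0.002, 0.21, 0, 0, 0, 1],
  ],
)

```text
clock: 8.5
tcp_pos: [0.6619, -0.1456, 0.0297]
eef_rot: [0.382, 0.924, -0.0, 0.0]
force: [-0.2, 0.9, 0.7]
grip_width: 0.0869
grip_force: 0.0
```

Emit:
arm_command(
  deltas=[
    [0, 0, 0, 0, 0, 0, 0],
    [0, 0, 0, 0, 0, 0, 0],
    [0, 0, 0, 0, 0, 0, 0],
    [0, 0, 0, 0, 0, 0, 0],
    [0, 0, 0, 0, 0, 0, 0],
    [0, 0, 0, 0, 0, 0, 0],
    [0, 0, 0, 0, 0, 0, 0],
    [0, 0, 0, 0, 0, 0, 0],
    [0, 0, 0, 0, 0, 0, 0],
    [0, 0, 0, 0, 0, 0, 0],
    [0, 0, 0, 0, 0, 0, 0],
    [0, 0, 0, 0, 0, 0, 0],
  ],
  squeeze=25,
)

```text
clock: 9.7
tcp_pos: [0.6616, -0.1453, 0.0294]
eef_rot: [0.383, 0.924, 0.0, 0.0]
force: [1.1, -0.0, -0.2]
grip_width: 0.0293
grip_force: 25.0
```

Run:
```python
from h import *
s=ctrl.state();print(s['tcp_pos'],delta([.603,-.29,s['tcp_pos'][2]+.006]))
```

```text
[ 0.66161287 -0.14531943  0.02937389] [-0.152  -0.3594 -0.0151]
```

Emit:
arm_command(
  deltas=[
    [0, 0, -0.1, 0, 0, 0, 0],
    [0, 0, -0.2, 0, 0, 0, 0],
    [-0.05, -0.1, -0.2, 0, 0, 0, 0],
    [-0.1, -0.2, -0.2, 0, 0, 0, 0],
    [-0.152, -0.3, -0.2, 0, 0, 0, 0],
    [-0.152, -0.36, -0.2, 0, 0, 0, 0],
    [-0.152, -0.36, -0.2, 0, 0, 0, 0],
    [-0.152, -0.36, -0.1, 0, 0, 0, 0],
    [-0.152, -0.36, -0.05, 0, 0, 0, 0],
    [-0.152, -0.36, -0.03, 0, 0, 0, 0],
    [-0.152, -0.36, -0.018, 0, 0, 0, 0],
    [-0.152, -0.36, -0.014, 0, 0, 0, 0],
    [-0.152, -0.36, -0.014, 0, 0, 0, 0],
    [-0.152, -0.36, -0.014, 0, 0, 0, 0],
  ],
)

```text
clock: 11.1
tcp_pos: [0.6035, -0.2903, 0.0361]
eef_rot: [0.382, 0.924, 0.0, 0.001]
force: [0.1, -0.5, -1.7]
grip_width: 0.0297
grip_force: 25.0
```

Emit:
arm_command(
  deltas=[
    [0, 0, 0.001, 0, 0, 0, 0],
    [0, 0, 0.001, 0, 0, 0, 0],
    [0, 0, 0.001, 0, 0, 0, 0.55],
    [0, 0, 0.001, 0, 0, 0, 0.55],
    [0, 0, 0.001, 0, 0, 0, 0.55],
    [0, 0, 0.001, 0, 0, 0, 0.55],
    [0, 0, 0.001, 0, 0, 0, 0.55],
  ],
)

```text
clock: 11.8
tcp_pos: [0.6027, -0.2902, 0.0346]
eef_rot: [0.383, 0.924, -0.0, 0.0]
force: [-0.5, 0.2, -0.4]
grip_width: 0.0473
grip_force: 0.0
```

Emit:
arm_command(
  deltas=[
    [0, 0, -0.1, 0, 0, 0, 0.55],
    [0, 0, -0.2, 0, 0, 0, 0.55],
    [0, 0, -0.2, 0, 0, 0, 0.55],
    [0, 0, -0.2, 0, 0, 0, 0.55],
  ],
)

```text
clock: 12.2
tcp_pos: [0.6032, -0.2902, 0.1159]
eef_rot: [0.383, 0.924, 0.0, 0.001]
force: [-0.5, 0.4, -0.9]
grip_width: 0.048
grip_force: 0.0
```

Run:
```python
from h import *
s=ctrl.state();print(s['tcp_pos'],delta([.593,-.0725,.0285]))
```

```text
[ 0.60322712 -0.29024061  0.11593531] [0.4034 0.3665 0.2184]
```

Emit:
arm_command(
  deltas=[
    [0.403, 0.3665, 0, 0, 0, 0, 1],
    [0.403, 0.3665, 0, 0, 0, 0, 1],
    [0.403, 0.3665, 0, 0, 0, 0, 1],
    [0.403, 0.3665, 0, 0, 0, 0, 1],
    [0.403, 0.3665, 0, 0, 0, 0, 1],
    [0.403, 0.3665, 0, 0, 0, 0, 1],
    [0.403, 0.3665, 0.1, 0, 0, 0, 1],
    [0.403, 0.3665, 0.17, 0, 0, 0, 1],
    [0.403, 0.3665, 0.2, 0, 0, 0, 1],
    [0.403, 0.3665, 0.216, 0, 0, 0, 1],
    [0.403, 0.3665, 0.216, 0, 0, 0, 1],
  ],
)

```text
clock: 13.3
tcp_pos: [0.5922, -0.0732, 0.0276]
eef_rot: [0.383, 0.924, -0.0, -0.0]
force: [-0.5, 0.4, 0.2]
grip_width: 0.0869
grip_force: 0.0
```

Emit:
arm_command(
  deltas=[
    [0, 0, 0, 0, 0, 0, 0],
    [0, 0, 0, 0, 0, 0, 0],
    [0, 0, 0, 0, 0, 0, 0],
    [0, 0, 0, 0, 0, 0, 0],
    [0, 0, 0, 0, 0, 0, 0],
    [0, 0, 0, 0, 0, 0, 0],
    [0, 0, 0, 0, 0, 0, 0],
    [0, 0, 0, 0, 0, 0, 0],
    [0, 0, 0, 0, 0, 0, 0],
    [0, 0, 0, 0, 0, 0, 0],
    [0, 0, 0, 0, 0, 0, 0],
    [0, 0, 0, 0, 0, 0, 0],
    [0, 0, 0, 0, 0, 0, 0],
  ],
  squeeze=20,
)

```text
clock: 14.6
tcp_pos: [0.5923, -0.0726, 0.0281]
eef_rot: [0.383, 0.924, 0.0, 0.0]
force: [0.6, 0.2, -1.1]
grip_width: 0.0205
grip_force: 20.0
```

Run:
```python
from h import *
s=ctrl.state();print(s['tcp_pos'],delta([.578,-.235,s['tcp_pos'][2]+.006]))
```

```text
[ 0.59231365 -0.07255366  0.02812661] [-0.2618 -0.3126 -0.015 ]
```

Emit:
arm_command(
  deltas=[
    [0, 0, -0.1, 0, 0, 0, 0],
    [0, 0, -0.2, 0, 0, 0, 0],
    [-0.08, -0.1, -0.2, 0, 0, 0, 0],
    [-0.16, -0.2, -0.2, 0, 0, 0, 0],
    [-0.24, -0.28, -0.2, 0, 0, 0, 0],
    [-0.262, -0.3126, -0.2, 0, 0, 0, 0],
    [-0.262, -0.3126, -0.2, 0, 0, 0, 0],
    [-0.262, -0.3126, -0.1, 0, 0, 0, 0],
    [-0.262, -0.3126, -0.05, 0, 0, 0, 0],
    [-0.262, -0.3126, -0.03, 0, 0, 0, 0],
    [-0.262, -0.3126, -0.018, 0, 0, 0, 0],
    [-0.262, -0.3126, -0.014, 0, 0, 0, 0],
    [-0.262, -0.3126, -0.014, 0, 0, 0, 0],
    [-0.262, -0.3126, -0.014, 0, 0, 0, 0],
  ],
)

```text
clock: 16.0
tcp_pos: [0.5788, -0.2351, 0.0349]
eef_rot: [0.382, 0.924, 0.0, 0.001]
force: [0.0, 1.0, -0.7]
grip_width: 0.0199
grip_force: 20.0
```

Emit:
arm_command(
  deltas=[
    [0, 0, 0.001, 0, 0, 0, 0],
    [0, 0, 0.001, 0, 0, 0, 0],
    [0, 0, 0.001, 0, 0, 0, 0.45],
    [0, 0, 0.001, 0, 0, 0, 0.45],
    [0, 0, 0.001, 0, 0, 0, 0.45],
    [0, 0, 0.001, 0, 0, 0, 0.45],
    [0, 0, 0.001, 0, 0, 0, 0.45],
  ],
)

```text
clock: 16.7
tcp_pos: [0.578, -0.2351, 0.0333]
eef_rot: [0.383, 0.924, -0.0, -0.0]
force: [0.4, -0.2, -0.3]
grip_width: 0.0384
grip_force: 0.0
```

Emit:
arm_command(
  deltas=[
    [0, 0, -0.1, 0, 0, 0, 0.45],
    [0, 0, -0.2, 0, 0, 0, 0.45],
    [0, 0, -0.3, 0, 0, 0, 0.45],
    [0, 0, -0.4, 0, 0, 0, 0.45],
    [0, 0, -0.4, 0, 0, 0, 0.45],
  ],
)

```text
clock: 17.2
tcp_pos: [0.5815, -0.2363, 0.2007]
eef_rot: [0.382, 0.924, 0.001, 0.007]
force: [0.9, -0.5, 0.3]
grip_width: 0.0391
grip_force: 0.0
```

Run:
```python
from h import *
s=ctrl.state();print(s['tcp_pos'],delta([.46,-.226,.27]),delta([.43,-.226,.27]))
```

```text
[ 0.58145942 -0.23627634  0.20073324] [ 0.231  -0.1951 -0.1772] [ 0.2841 -0.2481 -0.1782]
```

Emit:
arm_command(
  deltas=[
    [0.284, -0.25, -0.178, 0, 0, 0, 1],
    [0.284, -0.25, -0.178, 0, 0, 0, 1],
    [0.284, -0.25, -0.178, 0, 0, 0, 1],
    [0.284, -0.25, -0.178, 0, 0, 0, 1],
    [0.284, -0.25, -0.178, 0, 0, 0, 1],
    [0.284, -0.25, -0.178, 0, 0, 0, 1],
    [0.284, -0.25, -0.178, 0, 0, 0, 1],
  ],
)

```text
clock: 17.9
tcp_pos: [0.4275, -0.2255, 0.2636]
eef_rot: [0.383, 0.924, -0.0, -0.001]
force: [-0.3, 0.2, -0.1]
grip_width: 0.0839
grip_force: 0.0
```

Run:
```python
from h import *
ci,im=snap('wrist','w3.png'); import pickle; pickle.dump(ci,open('w3.pkl','wb'))
print(ctrl.state()['tcp_pos'], proj(ci,[(.4145,-.2262,.086),(.629,-.345,.05),(.603,-.29,.05),(.579,-.235,.05)]))
```

```text
[ 0.42759229 -0.2254539   0.26337795] [[308.47977216 205.50247276]
 [365.24514907 386.05684882]
 [384.32710558 346.19888846]
 [406.07065493 303.99540055]]
```

View pics/w3.png

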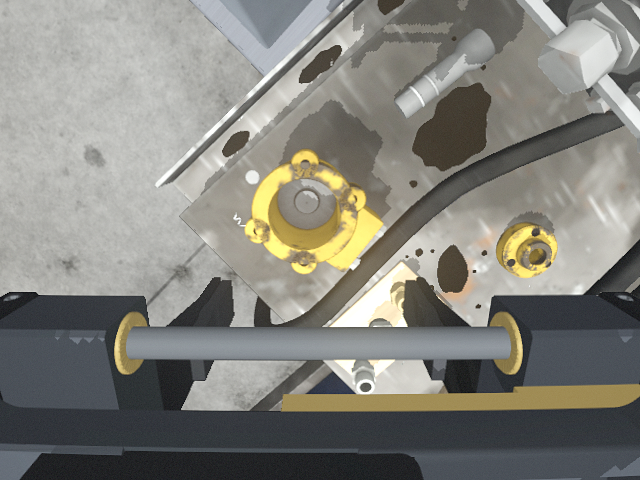

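Run:
```python
from h import *
im=cv2.imread('pics/w3.png')
cv2.imwrite('pics/c4.png',cv2.resize(im[145:280,240:385],None,fx=4,fy=4,interpolation=cv2.INTER_CUBIC))
```

```text
(no output)
```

View pics/c4.png

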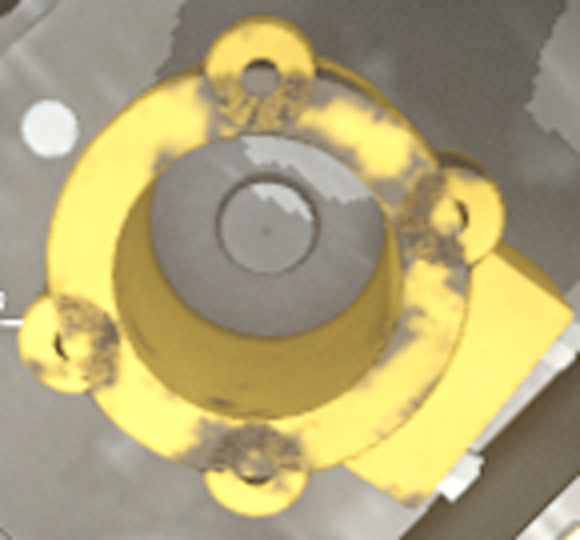

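Run:
```python
from h import *
import pickle; ci=pickle.load(open('w3.pkl','rb'))
f=lambda p:world(ci,np.array(p)/4+[239.6,144.6],.086)[:2].round(4)
for n,p in dict(inL=(113,272),inR=(403,250),inT=(258,133),inB=(258,418),oL=(48,262),oR=(470,262),oT=(259,57),oB=(259,473),l1=(261,77),l2=(462,214),l3=(256,460),l4=(68,343),c=(259,272)).items(): print(n,f(p))
ci=ctrl.camera_info('top'); 
for p in [(410,342),(409,343)]: print(world(ci,p,.086))
c2=pickle.load(open('w3.pkl','rb')); print(world(c2,(539.5,254.5),.036), proj(c2,[(.6464,-.0911,.036)]))
```

```text
inL [ 0.3918 -0.2587]
inR [ 0.4371 -0.2058]
inT [ 0.3932 -0.2104]
inB [ 0.4422 -0.2605]
oL [ 0.3791 -0.2679]
oR [ 0.4505 -0.1965]
oT [ 0.3812 -0.1978]
oB [ 0.4525 -0.2707]
l1 [ 0.3847 -0.2007]
l2 [ 0.4407 -0.1899]
l3 [ 0.4495 -0.2687]
l4 [ 0.3961 -0.2794]
c [ 0.4166 -0.2339]
[ 0.41664256 -0.23682306  0.086     ]
[ 0.41517749 -0.23488647  0.086     ]
[ 0.64889548 -0.08724041  0.036     ] [[535.544525   255.29767605]]
```

Run:
```python
from h import *
print(delta([.647,-.09,.005]))
```

```text
[-0.1499  0.6279  0.645 ]
```

Emit:
arm_command(
  deltas=[
    [-0.15, 0.628, 0.2, 0, 0, 0, 1],
    [-0.15, 0.628, 0.2, 0, 0, 0, 1],
    [-0.15, 0.628, 0.2, 0, 0, 0, 1],
    [-0.15, 0.628, 0.2, 0, 0, 0, 1],
    [-0.15, 0.628, 0.2, 0, 0, 0, 1],
    [-0.15, 0.628, 0.2, 0, 0, 0, 1],
    [-0.15, 0.628, 0.3, 0, 0, 0, 1],
    [-0.15, 0.628, 0.4, 0, 0, 0, 1],
    [-0.15, 0.628, 0.47, 0, 0, 0, 1],
    [-0.15, 0.628, 0.47, 0, 0, 0, 1],
  ],
)

```text
clock: 18.95
tcp_pos: [0.6436, -0.09, 0.0697]
eef_rot: [0.383, 0.924, -0.003, -0.006]
force: [0.2, -0.1, -0.1]
grip_width: 0.0868
grip_force: 0.0
```

Run:
```python
from h import *
ci,im=snap('wrist','w4.png'); import pickle; pickle.dump(ci,open('w4.pkl','wb'))
cv2.imwrite('pics/c5.png',cv2.resize(im[150:400,160:480,::-1],None,fx=2,fy=2))
print(proj(ci,[(.647,-.09,.036)])*1,delta([.647,-.09,.005]))
```

```text
[[323.58969365 275.50630376]] [-0.0022  0.0034  0.1703]
```

View pics/c5.png

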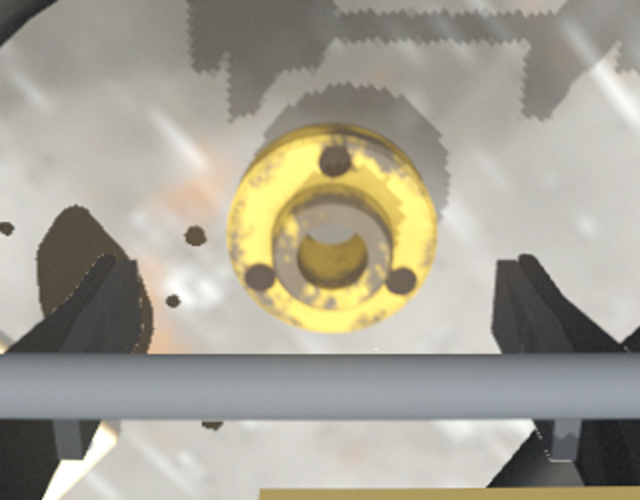

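Run:
```python
from h import *
import pickle; ci=pickle.load(open('w4.pkl','rb'))
w=world(ci,(326.2,277.2),.036);print(w,delta([w[0],w[1],.005]))
```

```text
[ 0.64882828 -0.08966998  0.036     ] [-0.0049  0.0072  0.1703]
```

Emit:
arm_command(
  deltas=[
    [-0.0035, 0.005, 0.08, 0, 0, 0, 1],
    [-0.0035, 0.005, 0.13, 0, 0, 0, 1],
    [-0.0035, 0.005, 0.155, 0, 0, 0, 1],
    [-0.0035, 0.005, 0.165, 0, 0, 0, 1],
    [-0.0035, 0.005, 0.168, 0, 0, 0, 1],
    [-0.0035, 0.005, 0.168, 0, 0, 0, 1],
  ],
)

```text
clock: 19.6
tcp_pos: [0.6504, -0.0898, 0.0107]
eef_rot: [0.382, 0.924, 0.0, 0.001]
force: [-0.5, -0.1, 0.7]
grip_width: 0.087
grip_force: 0.0
```

Emit:
arm_command(
  deltas=[
    [0, 0, 0, 0, 0, 0, 0],
    [0, 0, 0, 0, 0, 0, 0],
    [0, 0, 0, 0, 0, 0, 0],
    [0, 0, 0, 0, 0, 0, 0],
    [0, 0, 0, 0, 0, 0, 0],
    [0, 0, 0, 0, 0, 0, 0],
    [0, 0, 0, 0, 0, 0, 0],
    [0, 0, 0, 0, 0, 0, 0],
  ],
  squeeze=40,
)

```text
clock: 20.4
tcp_pos: [0.6494, -0.0899, 0.0097]
eef_rot: [0.383, 0.924, -0.0, 0.0]
force: [-1.2, -1.0, 4.2]
grip_width: 0.0633
grip_force: 40.0
```

Run:
```python
from h import *
s=ctrl.state();print(s['tcp_pos'],s['eef_rot'],delta([.416,-.234,s['tcp_pos'][2]+.086]))
```

```text
[ 0.64942385 -0.08985258  0.00967069] [ 3.82516236e-01  9.23948769e-01 -2.47948169e-05  4.57617500e-05] [ 0.158  -0.6674 -0.215 ]
```

Emit:
arm_command(
  deltas=[
    [0, 0, -0.1, 0, 0, 0, 0],
    [0, 0, -0.2, 0, 0, 0, 0],
    [0, 0, -0.3, 0, 0, 0, 0],
    [0, 0, -0.38, 0, 0, 0, 0],
    [0, 0, -0.38, 0, 0, 0, 0],
    [0, 0, -0.38, 0, 0, 0, 0],
  ],
)

```text
clock: 21.0
tcp_pos: [0.6486, -0.0894, 0.1601]
eef_rot: [0.383, 0.924, 0.0, -0.001]
force: [-0.8, 0.1, -4.0]
grip_width: 0.0632
grip_force: 39.9
```

Run:
```python
from h import *
s=ctrl.state();print(s['tcp_pos'],delta([.416,-.234,.0097+.086]))
```

```text
[ 0.64855116 -0.0894462   0.16008572] [ 0.155  -0.6667  0.1613]
```

Emit:
arm_command(
  deltas=[
    [0.03, -0.1, 0, 0, 0, 0, 0],
    [0.05, -0.2, 0, 0, 0, 0, 0],
    [0.07, -0.3, 0, 0, 0, 0, 0],
    [0.095, -0.4, 0, 0, 0, 0, 0],
    [0.12, -0.5, 0, 0, 0, 0, 0],
    [0.14, -0.6, 0, 0, 0, 0, 0],
    [0.155, -0.667, 0, 0, 0, 0, 0],
    [0.155, -0.667, 0, 0, 0, 0, 0],
    [0.155, -0.667, 0.06, 0, 0, 0, 0],
    [0.155, -0.667, 0.11, 0, 0, 0, 0],
    [0.155, -0.667, 0.14, 0, 0, 0, 0],
    [0.155, -0.667, 0.15, 0, 0, 0, 0],
    [0.155, -0.667, 0.15, 0, 0, 0, 0],
    [0.155, -0.667, 0.15, 0, 0, 0, 0],
  ],
)

```text
clock: 22.4
tcp_pos: [0.4173, -0.2347, 0.1013]
eef_rot: [0.382, 0.924, -0.0, -0.0]
force: [0.7, -0.7, -3.7]
grip_width: 0.0633
grip_force: 39.9
```

Run:
```python
from h import *
ci,im=snap('wrist','w5.png')
cv2.imwrite('pics/c6.png',cv2.resize(im[120:420,160:480,::-1],None,fx=2,fy=2))
s=ctrl.state();print(s['tcp_pos'],s['force'],delta([.416,-.234,.0097+.086]))
```

```text
[ 0.41748807 -0.23470006  0.10163163] [-0.14387311  0.43242132 -2.60777284] [ 0.0039 -0.0014  0.0148]
```

View pics/c6.png

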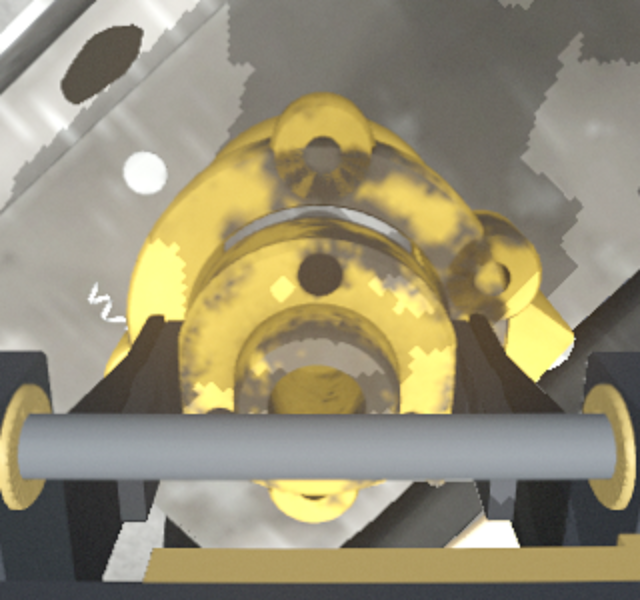

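Flange hangs over the mouth, well centred laterally. Lower gently.

Emit:
arm_command(
  deltas=[
    [0.003, -0.001, 0.005, 0, 0, 0, 0],
    [0.003, -0.001, 0.01, 0, 0, 0, 0],
    [0.003, -0.001, 0.013, 0, 0, 0, 0],
    [0.003, -0.001, 0.013, 0, 0, 0, 0],
    [0.003, -0.001, 0.013, 0, 0, 0, 0],
  ],
)

```text
clock: 22.95
tcp_pos: [0.4158, -0.2342, 0.0962]
eef_rot: [0.383, 0.924, 0.0, 0.0]
force: [-0.5, -0.6, -3.8]
grip_width: 0.0634
grip_force: 39.9
```

Emit:
arm_command(
  deltas=[
    [0, 0, 0.002, 0, 0, 0, 0],
    [0, 0, 0.004, 0, 0, 0, 0],
    [0, 0, 0.004, 0, 0, 0, 0],
    [0, 0, 0.004, 0, 0, 0, 0],
  ],
)

```text
clock: 23.35
tcp_pos: [0.4161, -0.2343, 0.0956]
eef_rot: [0.382, 0.924, -0.0, 0.0]
force: [-2.4, 2.7, 6.4]
grip_width: 0.0632
grip_force: 40.0
```

Contact at exactly the expected height; release and rise.

Emit:
arm_command(
  deltas=[
    [0, 0, 0, 0, 0, 0, 0.95],
    [0, 0, 0, 0, 0, 0, 0.95],
    [0, 0, 0, 0, 0, 0, 0.95],
    [0, 0, 0, 0, 0, 0, 0.95],
    [0, 0, 0, 0, 0, 0, 0.95],
    [0, 0, -0.05, 0, 0, 0, 0.95],
    [0, 0, -0.1, 0, 0, 0, 0.95],
    [0, 0, -0.2, 0, 0, 0, 0.95],
    [0, 0, -0.3, 0, 0, 0, 0.95],
    [0, 0, -0.4, 0, 0, 0, 0.95],
    [0, 0, -0.4, 0, 0, 0, 0.95],
    [0, 0, -0.4, 0, 0, 0, 0.95],
  ],
)

```text
clock: 24.55
tcp_pos: [0.416, -0.234, 0.2551]
eef_rot: [0.383, 0.924, 0.0, 0.001]
force: [0.5, -0.6, -0.5]
grip_width: 0.0824
grip_force: 0.0
```

Run:
```python
from h import *
ci,im=snap('wrist','w6.png'); import pickle; pickle.dump(ci,open('w6.pkl','wb'))
print(ctrl.state()['tcp_pos'],proj(ci,[(.416,-.234,.122)]), delta([.578,-.2351,.2]))
```

```text
[ 0.41529113 -0.23385271  0.25382999] [[318.41889512 226.07633612]] [-0.29    0.2854  0.1342]
```

View pics/w6.png

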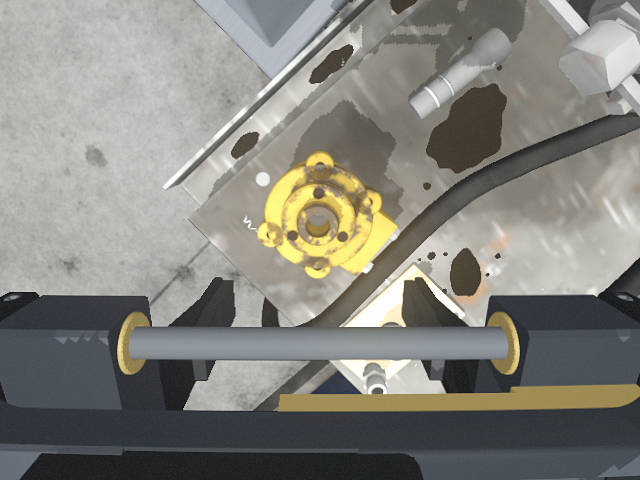

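Run:
```python
from h import *
import pickle; ci=pickle.load(open('w6.pkl','rb'))
im=cv2.imread('pics/w6.png');cv2.imwrite('pics/c7.png',cv2.resize(im[145:285,245:405],None,fx=4,fy=4,interpolation=cv2.INTER_CUBIC))
print(world(ci,(318,220.5),.122),world(ci,(319.5,217),.086),proj(ci,[(.416,-.234,.086)]))
```

```text
[ 0.41233043 -0.23082458  0.122     ] [ 0.4174897  -0.23391883  0.086     ] [[318.31434026 215.96683529]]
```

View pics/c7.png

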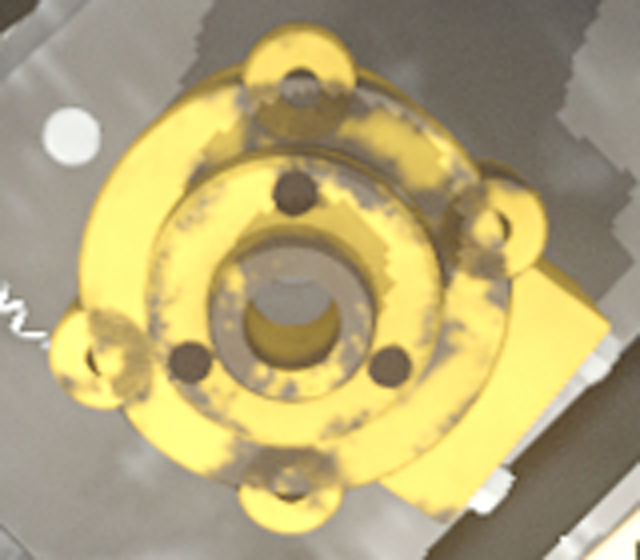

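Flange lies flat and within ~2 mm of the mouth centre. Now return b.

Emit:
arm_command(
  deltas=[
    [-0.29, 0.285, 0.13, 0, 0, 0, 0.6],
    [-0.29, 0.285, 0.13, 0, 0, 0, 0.6],
    [-0.29, 0.285, 0.13, 0, 0, 0, 0.6],
    [-0.29, 0.285, 0.13, 0, 0, 0, 0.6],
    [-0.29, 0.285, 0.23, 0, 0, 0, 0.6],
    [-0.29, 0.285, 0.33, 0, 0, 0, 0.6],
    [-0.29, 0.285, 0.33, 0, 0, 0, 0.6],
    [-0.29, 0.285, 0.33, 0, 0, 0, 0.6],
  ],
)

```text
clock: 25.4
tcp_pos: [0.5778, -0.2357, 0.1214]
eef_rot: [0.382, 0.924, -0.001, -0.002]
force: [0.1, -0.5, 1.2]
grip_width: 0.0522
grip_force: 0.0
```

Run:
```python
from h import *
s=ctrl.state();print(s['tcp_pos'],delta([.578,-.2351,.034]))
```

```text
[ 0.5778412  -0.23570648  0.12143227] [0.0003 0.002  0.2186]
```

Emit:
arm_command(
  deltas=[
    [0, 0.001, 0.1, 0, 0, 0, 0.6],
    [0, 0.001, 0.17, 0, 0, 0, 0.6],
    [0, 0.001, 0.205, 0, 0, 0, 0.6],
    [0, 0.001, 0.216, 0, 0, 0, 0.6],
    [0, 0.001, 0.216, 0, 0, 0, 0.6],
    [0, 0.001, 0.216, 0, 0, 0, 0],
    [0, 0.001, 0.216, 0, 0, 0, 0],
    [0, 0.001, 0.216, 0, 0, 0, 0],
    [0, 0.001, 0.216, 0, 0, 0, 0],
    [0, 0.001, 0.216, 0, 0, 0, 0],
    [0, 0.001, 0.216, 0, 0, 0, 0],
    [0, 0.001, 0.216, 0, 0, 0, 0],
    [0, 0.001, 0.216, 0, 0, 0, 0],
    [0, 0.001, 0.216, 0, 0, 0, 0],
  ],
  squeeze=20,
)

```text
clock: 26.8
tcp_pos: [0.579, -0.2353, 0.0364]
eef_rot: [0.382, 0.924, 0.0, 0.0]
force: [-0.1, 0.0, 2.3]
grip_width: 0.0204
grip_force: 20.0
```

Run:
```python
from h import *
s=ctrl.state();print(s['tcp_pos'],delta([.5923,-.0726,s['tcp_pos'][2]-.006]))
```

```text
[ 0.57899032 -0.23529348  0.03640514] [0.2639 0.3113 0.0149]
```

Emit:
arm_command(
  deltas=[
    [0, 0, -0.1, 0, 0, 0, 0],
    [0, 0, -0.18, 0, 0, 0, 0],
    [0.08, 0.1, -0.18, 0, 0, 0, 0],
    [0.16, 0.2, -0.18, 0, 0, 0, 0],
    [0.24, 0.28, -0.18, 0, 0, 0, 0],
    [0.263, 0.311, -0.18, 0, 0, 0, 0],
    [0.263, 0.311, -0.18, 0, 0, 0, 0],
    [0.263, 0.311, -0.08, 0, 0, 0, 0],
    [0.263, 0.311, -0.03, 0, 0, 0, 0],
    [0.263, 0.311, 0, 0, 0, 0, 0],
    [0.263, 0.311, 0.01, 0, 0, 0, 0],
    [0.263, 0.311, 0.013, 0, 0, 0, 0],
    [0.263, 0.311, 0.015, 0, 0, 0, 0],
    [0.263, 0.311, 0.015, 0, 0, 0, 0],
    [0.263, 0.311, 0.015, 0, 0, 0, 0],
  ],
)

```text
clock: 28.3
tcp_pos: [0.5928, -0.0728, 0.031]
eef_rot: [0.383, 0.924, 0.0, 0.001]
force: [0.8, -0.2, -0.5]
grip_width: 0.0205
grip_force: 20.0
```

Run:
```python
from h import *
s=ctrl.state();print(s['tcp_pos'],s['force'],delta([.5923,-.0726,.0304]))
```

```text
[ 0.59280498 -0.07284286  0.0310391 ] [ 0.75614311 -0.15682693 -0.50937112] [ 0.0013 -0.0005  0.0016]
```

Emit:
arm_command(
  deltas=[
    [0, 0, 0.002, 0, 0, 0, 0],
    [0, 0, 0.002, 0, 0, 0, 0],
    [0, 0, 0.002, 0, 0, 0, 0.6],
    [0, 0, 0.002, 0, 0, 0, 0.6],
    [0, 0, 0.002, 0, 0, 0, 0.6],
    [0, 0, 0.002, 0, 0, 0, 0.6],
    [0, 0, 0.002, 0, 0, 0, 0.6],
    [0, 0, -0.1, 0, 0, 0, 0.6],
    [0, 0, -0.2, 0, 0, 0, 0.6],
    [0, 0, -0.2, 0, 0, 0, 0.6],
    [0, 0, -0.2, 0, 0, 0, 0.6],
  ],
)

```text
clock: 29.4
tcp_pos: [0.5927, -0.0727, 0.1113]
eef_rot: [0.383, 0.924, 0.001, 0.001]
force: [0.3, 0.4, -0.3]
grip_width: 0.0521
grip_force: 0.0
```

Run:
```python
from h import *
s=ctrl.state();print(s['tcp_pos'],delta([.6027,-.2902,.0355]))
```

```text
[ 0.59271573 -0.07271624  0.11129539] [-0.4018 -0.3673  0.1892]
```

Emit:
arm_command(
  deltas=[
    [-0.402, -0.367, -0.02, 0, 0, 0, 0.7],
    [-0.402, -0.367, -0.02, 0, 0, 0, 0.7],
    [-0.402, -0.367, -0.02, 0, 0, 0, 0.7],
    [-0.402, -0.367, -0.02, 0, 0, 0, 0.7],
    [-0.402, -0.367, -0.02, 0, 0, 0, 0.7],
    [-0.402, -0.367, -0.02, 0, 0, 0, 0.7],
    [-0.402, -0.367, 0.06, 0, 0, 0, 0.7],
    [-0.402, -0.367, 0.13, 0, 0, 0, 0.7],
    [-0.402, -0.367, 0.17, 0, 0, 0, 0.7],
    [-0.402, -0.367, 0.188, 0, 0, 0, 0.7],
    [-0.402, -0.367, 0.188, 0, 0, 0, 0.7],
    [-0.402, -0.367, 0.188, 0, 0, 0, 0.7],
  ],
)

```text
clock: 30.6
tcp_pos: [0.6029, -0.2898, 0.0356]
eef_rot: [0.382, 0.924, -0.0, 0.001]
force: [-0.3, -0.0, -0.1]
grip_width: 0.061
grip_force: 0.0
```

Emit:
arm_command(
  deltas=[
    [0, 0, 0, 0, 0, 0, 0],
    [0, 0, 0, 0, 0, 0, 0],
    [0, 0, 0, 0, 0, 0, 0],
    [0, 0, 0, 0, 0, 0, 0],
    [0, 0, 0, 0, 0, 0, 0],
    [0, 0, 0, 0, 0, 0, 0],
    [0, 0, 0, 0, 0, 0, 0],
    [0, 0, 0, 0, 0, 0, 0],
    [0, 0, 0, 0, 0, 0, 0],
    [0, 0, 0, 0, 0, 0, 0],
  ],
  squeeze=25,
)

```text
clock: 31.6
tcp_pos: [0.6026, -0.2904, 0.0353]
eef_rot: [0.382, 0.924, 0.0, 0.0]
force: [0.6, 0.5, 2.4]
grip_width: 0.0296
grip_force: 25.0
```

Run:
```python
from h import *
s=ctrl.state();print(s['tcp_pos'],delta([.6616,-.1453,s['tcp_pos'][2]-.006]))
```

```text
[ 0.60255135 -0.29042968  0.03526021] [0.152 0.361 0.015]
```

Emit:
arm_command(
  deltas=[
    [0, 0, -0.1, 0, 0, 0, 0],
    [0, 0, -0.18, 0, 0, 0, 0],
    [0.05, 0.1, -0.18, 0, 0, 0, 0],
    [0.1, 0.2, -0.18, 0, 0, 0, 0],
    [0.14, 0.3, -0.18, 0, 0, 0, 0],
    [0.152, 0.361, -0.18, 0, 0, 0, 0],
    [0.152, 0.361, -0.18, 0, 0, 0, 0],
    [0.152, 0.361, -0.08, 0, 0, 0, 0],
    [0.152, 0.361, -0.03, 0, 0, 0, 0],
    [0.152, 0.361, 0, 0, 0, 0, 0],
    [0.152, 0.361, 0.01, 0, 0, 0, 0],
    [0.152, 0.361, 0.013, 0, 0, 0, 0],
    [0.152, 0.361, 0.015, 0, 0, 0, 0],
    [0.152, 0.361, 0.015, 0, 0, 0, 0],
    [0.152, 0.361, 0.015, 0, 0, 0, 0],
  ],
)

```text
clock: 33.1
tcp_pos: [0.6619, -0.1453, 0.0299]
eef_rot: [0.383, 0.924, 0.0, 0.001]
force: [0.5, 0.0, -2.0]
grip_width: 0.0295
grip_force: 25.0
```

Run:
```python
from h import *
s=ctrl.state();print(s['tcp_pos'],s['force'],delta([.6616,-.1453,.0293]))
```

```text
[ 0.66188684 -0.14528027  0.02986839] [ 0.51945258  0.01229313 -2.04262473] [ 0.0005 -0.0005  0.0014]
```

Lower a touch, release, rise.

Emit:
arm_command(
  deltas=[
    [0, 0, 0.002, 0, 0, 0, 0],
    [0, 0, 0.002, 0, 0, 0, 0],
    [0, 0, 0.002, 0, 0, 0, 0.65],
    [0, 0, 0.002, 0, 0, 0, 0.65],
    [0, 0, 0.002, 0, 0, 0, 0.65],
    [0, 0, 0.002, 0, 0, 0, 0.65],
    [0, 0, 0.002, 0, 0, 0, 0.65],
    [0, 0, -0.1, 0, 0, 0, 0.65],
    [0, 0, -0.2, 0, 0, 0, 0.65],
    [0, 0, -0.2, 0, 0, 0, 0.65],
    [0, 0, -0.2, 0, 0, 0, 0.65],
  ],
)

```text
clock: 34.2
tcp_pos: [0.6618, -0.1451, 0.1103]
eef_rot: [0.383, 0.924, 0.001, 0.001]
force: [-0.2, 0.5, -0.9]
grip_width: 0.0564
grip_force: 0.0
```

Run:
```python
from h import *
s=ctrl.state();print(s['tcp_pos'],delta([.6281,-.3448,s['tcp_pos'][2]]))
```

```text
[ 0.66181014 -0.14514739  0.11031893] [-2.933e-01 -4.126e-01 -4.000e-04]
```

Emit:
arm_command(
  deltas=[
    [-0.293, -0.412, -0.02, 0, 0, -0.338, 0.7],
    [-0.293, -0.412, -0.02, 0, 0, -0.338, 0.7],
    [-0.293, -0.412, -0.02, 0, 0, -0.338, 0.7],
    [-0.293, -0.412, -0.02, 0, 0, -0.338, 0.7],
    [-0.293, -0.412, -0.02, 0, 0, -0.338, 0.7],
    [-0.293, -0.412, -0.02, 0, 0, -0.338, 0.7],
    [-0.293, -0.412, -0.02, 0, 0, -0.338, 0.7],
    [-0.293, -0.412, -0.02, 0, 0, -0.338, 0.7],
    [-0.293, -0.412, -0.02, 0, 0, -0.338, 0.7],
    [-0.293, -0.412, -0.02, 0, 0, -0.338, 0.7],
  ],
)

```text
clock: 35.2
tcp_pos: [0.6274, -0.3443, 0.1161]
eef_rot: [-0.137, 0.991, 0.0, -0.001]
force: [0.2, 0.6, 0.9]
grip_width: 0.0611
grip_force: 0.0
```

Run:
```python
from h import *
s=ctrl.state();print(s['tcp_pos'],s['eef_rot'],delta([.6281,-.3448,.034]))
```

```text
[ 0.62743257 -0.34433302  0.11613015] [-1.37025862e-01  9.90567225e-01  3.53072506e-04 -6.01693760e-04] [-0.0015 -0.0018  0.2053]
```

Emit:
arm_command(
  deltas=[
    [-0.001, -0.001, 0.1, 0, 0, 0, 0.7],
    [-0.001, -0.001, 0.17, 0, 0, 0, 0.7],
    [-0.001, -0.001, 0.195, 0, 0, 0, 0.7],
    [-0.001, -0.001, 0.204, 0, 0, 0, 0.7],
    [-0.001, -0.001, 0.204, 0, 0, 0, 0.7],
    [-0.001, -0.001, 0.204, 0, 0, 0, 0],
    [-0.001, -0.001, 0.204, 0, 0, 0, 0],
    [-0.001, -0.001, 0.204, 0, 0, 0, 0],
    [-0.001, -0.001, 0.204, 0, 0, 0, 0],
    [-0.001, -0.001, 0.204, 0, 0, 0, 0],
    [-0.001, -0.001, 0.204, 0, 0, 0, 0],
    [-0.001, -0.001, 0.204, 0, 0, 0, 0],
    [-0.001, -0.001, 0.204, 0, 0, 0, 0],
    [-0.001, -0.001, 0.204, 0, 0, 0, 0],
    [-0.001, -0.001, 0.204, 0, 0, 0, 0],
  ],
  squeeze=20,
)

```text
clock: 36.7
tcp_pos: [0.6283, -0.345, 0.0355]
eef_rot: [-0.138, 0.99, -0.0, 0.0]
force: [-1.4, 0.2, 1.0]
grip_width: 0.0229
grip_force: 20.0
```

Run:
```python
from h import *
s=ctrl.state();print(s['tcp_pos'],delta([.6885,-.0493,s['tcp_pos'][2]-.006]))
```

```text
[ 0.62830387 -0.34504641  0.03549585] [-0.3469  0.6701  0.0149]
```

Emit:
arm_command(
  deltas=[
    [0, 0, -0.1, 0, 0, 0, 0],
    [0, 0, -0.2, 0, 0, 0, 0],
    [-0.1, 0.1, -0.2, 0, 0, 0, 0],
    [-0.15, 0.2, -0.2, 0, 0, 0, 0],
    [-0.2, 0.3, -0.2, 0, 0, 0, 0],
    [-0.25, 0.4, -0.2, 0, 0, 0, 0],
    [-0.3, 0.5, -0.2, 0, 0, 0, 0],
    [-0.347, 0.6, -0.2, 0, 0, 0, 0],
    [-0.347, 0.67, -0.2, 0, 0, 0, 0],
    [-0.347, 0.67, -0.2, 0, 0, 0, 0],
    [-0.347, 0.67, -0.09, 0, 0, 0, 0],
    [-0.347, 0.67, -0.03, 0, 0, 0, 0],
    [-0.347, 0.67, 0, 0, 0, 0, 0],
    [-0.347, 0.67, 0.01, 0, 0, 0, 0],
    [-0.347, 0.67, 0.013, 0, 0, 0, 0],
    [-0.347, 0.67, 0.015, 0, 0, 0, 0],
    [-0.347, 0.67, 0.015, 0, 0, 0, 0],
    [-0.347, 0.67, 0.015, 0, 0, 0, 0],
  ],
)

```text
clock: 38.5
tcp_pos: [0.6891, -0.0492, 0.0305]
eef_rot: [-0.138, 0.99, -0.0, 0.001]
force: [0.2, 0.1, -1.1]
grip_width: 0.0233
grip_force: 20.0
```

Run:
```python
from h import *
s=ctrl.state();print(s['tcp_pos'],s['force'],delta([.6885,-.0493,.0295]))
```

```text
[ 0.68911144 -0.04920228  0.03048759] [ 0.16052519  0.0934005  -1.12476356] [0.0015 0.0002 0.0025]
```

Emit:
arm_command(
  deltas=[
    [0.001, 0, 0.002, 0, 0, 0, 0],
    [0.001, 0, 0.003, 0, 0, 0, 0],
    [0.001, 0, 0.003, 0, 0, 0, 0.65],
    [0.001, 0, 0.003, 0, 0, 0, 0.65],
    [0.001, 0, 0.003, 0, 0, 0, 0.65],
    [0.001, 0, 0.003, 0, 0, 0, 0.65],
    [0.001, 0, 0.003, 0, 0, 0, 0.65],
    [0.001, 0, -0.1, 0, 0, 0, 0.65],
    [0.001, 0, -0.2, 0, 0, 0, 0.65],
    [0.001, 0, -0.3, 0, 0, 0, 0.65],
    [0.15, -0.2, -0.5, 0, 0, 0, 0.65],
    [0.2, -0.2, -0.5, 0, 0, 0, 0.65],
    [0.2, -0.2, -0.5, 0, 0, 0, 0.65],
    [0.2, -0.2, -0.5, 0, 0, 0, 0.65],
    [0.2, -0.2, -0.5, 0, 0, 0, 0.65],
  ],
)

```text
clock: 40.0
tcp_pos: [0.6332, -0.1485, 0.2299]
eef_rot: [-0.137, 0.991, 0.0, 0.001]
force: [0.6, -0.4, -0.3]
grip_width: 0.0563
grip_force: 0.0
```

Run:
```python
from h import *
ci,im=snap('wrist','w9.png')
print(ctrl.state()['tcp_pos'],proj(ci,[(.689,-.0495,.044),(.593,-.0725,.044),(.6615,-.1455,.044)]))
```

```text
[ 0.63312093 -0.14775187  0.22866154] [[395.00199089 287.65877885]
 [405.33548091 194.36401413]
 [313.7441124  239.82654315]]
```

View pics/w9.png

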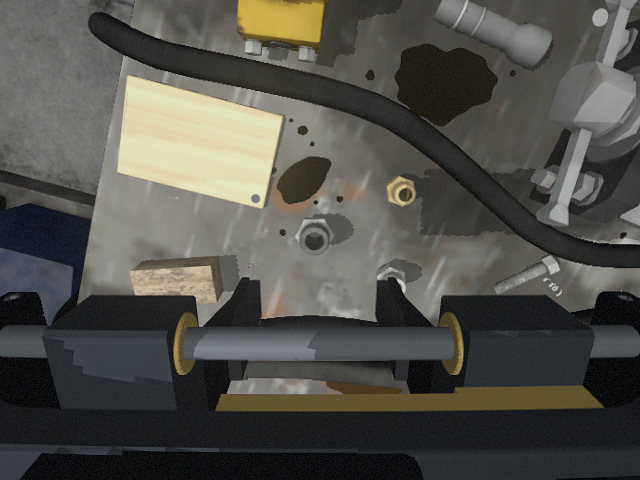

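All three fittings stand upright at their predicted pixels: b at (404,194), c at (314,240), and a at about (393,282), partly hidden by a finger. Handing in.

```bash
python3 -c "
from plant import ctrl
print(ctrl.close_job())"
```

```text
the job is handed in; nothing more can be done
None
```

The job is handed in after about 40 s on the robot's clock: the flange lies flat on the pump mouth, about 2 mm off centre by my measurement, and all three fittings are back upright on their starting spots; the hand-in gave no verdict, and fitting a was partly hidden in the last picture.

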